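# Press a teapot lid on the spring lid tester and keep it in the green band

## Robot

A 7-joint arm with a two-finger parallel gripper is mounted at the origin on the work surface. World frame = base frame: x ahead of the robot, y to its left, z up, the work surface at z = 0. Lengths are in m, angles in degrees, forces in N, time in s.
With the tool pointing down it reaches from about 0.425 to 0.925 m from the base axis. Payload 6.8 kg.
Tool frame: the origin (TCP) lies midway between the tips of the shut fingers; the grasp point (between the pads) lies 19 mm behind it (manip.grip_depth is the distance from the TCP to the grasp point, in m); z points along the fingers, y is the line along which they close (so a half turn about z gives the same grasp; the last joint's range is limited). The gripper opens to 85 mm and grips with 20 to 120 N. Pads are 22 mm wide; open, the fingers measure 114 mm over their backs; the gripper's body (76 mm by 85 mm) begins 54 mm behind the grasp point. The pads swing forward as they close: fully open they stand 13 mm farther back than shut.
Start: joints at [69.952, 27.33, 1.283, 89.118, -0.659, 63.558, -4.761], TCP at [0.162, -0.655, 0.231] pointing down, gripper open.
Joint ranges: [-169.35, 169.35], [-19.33, 120.38], [-80.79, 83.38], [13.8, 139.57], [-78.32, 258.32], [9.67, 109.79], [-169.56, 169.56]. Speed limits (degrees/s): [136.94, 136.94, 180, 180, 180, 180, 180].

## Interface

Orientations are given as a 3x3 rotation matrix whose columns are the frame's x, y, z axes.
In Python, from rig import manip, grab_frame, get_calibration gives the robot as it stands.
- The arm moves only by the tool step_arm, never from a script. Its argument "moves" is a list of rows, each an object with "translation": the shift along the tool's x, y, z in mm, a list of three; "roll": the turn about the tool's z in rad. A call has exactly 10 rows; each row shifts and turns the commanded pose from where the row before left it, along the tool's axes as they then stand; what a row does not reach is not made up. A row lasts 1/10 s, in which the tool goes at most 50 mm and 8.59 degrees, less where a joint would pass 70% of its speed; a pose out of reach is approached as far as the arm can. A call with a gripper value outside its range is refused whole. "jaw" is the closure, from 0 (fully open) to 1 (shut), set as the call begins (left out, the last holds). The fingers move at their own pace and stop on an object; the grip force is fixed at half the most. Time passes only in rows, so rows that do not move let the fingers close, or fill a call up. It gives the time, the measured TCP pose, the force, the opening and the grip force at its end, in the units of the state.
- manip.read_state(): the state, without advancing time (a new reading comes with each control period).
- grab_frame(name): name is "side" or "top" or "wrist"; returns the picture (480x640x3 uint8, blue, green, red); there is no depth.
- get_calibration(name): a dict with "fx", "fy", "cx", "cy" (pixels), "eye" and "orientation" of the camera in the world; the wrist camera has in their place "hand_eye" (4x4, takes a point from camera to tool coordinates, whose origin is the TCP and whose axes are the flange's). Camera axes: x right, y down, z forward; pixel columns grow to the right and rows downward; lengths in m; the calibration is good to about 2 mm. The wrist camera is an equidistant fisheye: a pixel r from the principal point sees the ray r / f radians off the axis. A picture is of the moment at which its call begins: read the wrist's pose just before it. get_calibration takes no time and is no camera call.
- manip.job_done(): hands the job in; it is judged then, once.
The state is a dict: "t": time; "joint_positions": joint angles; "qvel": joint speeds; "joint_efforts": joint torques, N m; "tool_pos": TCP position; "orientation": TCP orientation; "wrist_force": force on the tool from outside, world axes, zero at the start; "ft_torque": the same for the moment, N m; "opening": finger opening in m; "gripper_force": force on a finger pad.
Only numpy, scipy, OpenCV 4.12 (cv2) and the standard library are available. Lean on these libraries where they do the work, as an engineer would, in place of code of your own. Each camera call takes 0.05 s, during which the arm holds its last target. There are 200 camera calls.

## Task

The reddish-brown teapot stands clamped on the spring platen of a lid tester: pick up its matching reddish-brown lid by the knob, set it upright into the pot's mouth, press the lid down until the tester's pointer is in the green band (about 12 mm down, never on into the red), keep it there for two seconds, and finish while still pressing it there. Fired clay chips easily, so grip the lid lightly, do not drop it, tip it over or push on the pot itself, and leave the olive lid, the cup and the mallet where they are.

Things in the scene. Friction and masses are not known exactly. Their poses are not given: they have to be found in the camera images.
- lid_knob (a point): middle of the drum knob of the loose reddish-brown lid (round, 100 g, 55 mm tall, upright on the table), on its axis, 42 mm above the lid's lowest edge; z up. Knob: 24 mm diameter, 29 to 55 mm up, on a 14 mm stem; below it a low dome, top 18 mm up. Grip the knob lightly: over 60 N a pad chips it
- lid_seat (a point): centre of the underside of the same lid's flange, on its axis, 33 mm below lid_knob; meets pot_mouth when seated, the flange resting on the rim. Flange 68 mm diameter, 3 mm thick at its edge; under it a neck 9 mm deep, 48 mm diameter tapering to 40 mm, enters the mouth
- pot_mouth (a point): centre of the rim of the reddish-brown teapot's open mouth, 142 mm above the table with the platen up; inner diameter 54 mm, outer 66 mm; z up, spout along +y and loop handle along -y (each reaches 86 mm from the axis and stays below the rim). The pot is fixed to the platen and goes down with it
- platen (a joint): travel in m of the spring platen with the pot, straight down: 0 up (at rest), 0.022 at its stop. Starts to move at about 2.5 N, then 0.7 N more per mm: about 10 N at 12 mm; springs back when released. Its black pointer reads on the base's white plate: green band 0.009 to 0.015, red zone from 0.018
- tester: the tester's grey base, 130 x 130 mm and 40 mm high, fixed to the table; origin at the centre of its underside, the platen's axis upright above it; the white scale plate stands at its +x edge
- other_lid: an olive lid with a ball knob, from another pot, 68 mm diameter and 53 mm tall; origin at the centre of its underside; leave it where it is
- cup: a white cup, 64 mm diameter and 45 mm tall; origin at the centre of its underside; leave it where it is
- mallet: a wooden mallet lying on its side, head 100 x 52 x 46 mm with the handle reaching to 175 mm along +x from the origin; origin at the centre of the head's underside; leave it where it is
There are look-alikes about, which are no part of the job. Of the things that look like the part that bears lid_knob, take the one that is farthest to the robot's right at the start.

How it is judged (in metres and radians):
On the way, in this order (a step that is already met when the one before it is completed fails the run):
1. the lid is lifted clear of the table (height (world z) of lid_seat above 0.05 m and contact force between the fingers and lid above 1 N), for 0.1 s.
2. the lid, seated in the pot's mouth, is pressed down with the pointer in the green band for two seconds (value of joint platen between 0.009 and 0.015 m and horizontal distance between lid_seat and pot_mouth below 0.005 m and z of lid_seat in the frame of pot_mouth below 0.003 m and angle between lid_seat's own z axis and vertical below 0.12 rad and contact force between lid and platen above 4 N), for 1.8 s.
At the end, for the whole second after the job is handed in: The lid sits upright in the pot's mouth (axis within 5 mm, flange within 3 mm of the rim, tilt under 0.12 rad) and the fingers are still pressing it so that the platen stays 9 to 15 mm down, in the green band; the olive lid, cup and mallet are within 15 mm of where they were (all of step 2 and contact force between the fingers and lid above 3 N and distance of each of other_lid, cup, mallet from where it was at the start of the episode below 0.015 m); the arm keeps its last pose, push and grip.
It fails at once if the platen is pushed into the red (18 mm or more) (value of joint platen above 0.018 m).
It fails at once if the lid is squeezed too hard (contact force between the fingers and lid above 130 N).
It fails at once if the lid is dropped (falls freely from more than about 1 cm), banged onto the pot, or tipped over (contact force between lid and platen above 60 N or angle between lid_seat's own z axis and vertical above 0.7 rad or (contact force between the fingers and lid below 0.5 N and linear speed of lid above 0.5 m/s)).
It fails at once if the pot or platen is pushed directly by the robot (contact force between the arm and platen above 8 N).
It fails at once if the olive lid, the cup or the mallet is disturbed (distance of any of other_lid, cup, mallet from where it was at the start of the episode above 0.015 m).
It also fails if it takes over 51 s, if anything falls off the work surface, if the arm or the gripper's body presses on something with over 40 N, if the wrist force passes 120 N, or if a joint passes its speed limit or range.

## Working session

There is one attempt and no reset: what is moved stays moved. The work goes in short steps, Python scripts to look and compute and a tool call to move; the robot and the scene stay as the last step left them, time stands still between calls to the robot, and variables do not carry over. Pictures are saved under pics/ and viewed, at most 10 in all, crops included, and the job is handed in when it is done.

Besides the shell and the picture viewer there is one more tool, called after "Emit:" as a command line: name --argument value ..., lists and objects as JSON in quotes. step_arm: Moves the arm, as the interface text tells. Its arguments: {"type":"object","properties":{"moves":{"type":"array"},"jaw":{"type":"number"}},"required":["moves"]}

```bash
mkdir -p pics; ls
python3 - <<'E'
from rig import manip, grab_frame, get_calibration
import cv2,numpy as np
s=manip.read_state();print({k:np.round(v,3).tolist() for k,v in s.items()})
for n in("side","top","wrist"):
    cv2.imwrite(f"pics/{n}0.png",grab_frame(n));c=get_calibration(n);print(n,{k:np.round(v,4).tolist() for k,v in c.items()})
E
```

```text
pics
{'t': 0.0, 'joint_positions': [69.954, 27.378, 1.281, 89.176, -0.66, 63.559, -4.762], 'qvel': [0.002, -0.033, 0.092, 0.032, -0.041, 0.085, 0.01], 'joint_efforts': [-0.001, -59.645, 1.608, -28.119, 0.012, 0.01, 0.0], 'tool_pos': [0.161, -0.655, 0.23], 'orientation': [[0.971, 0.239, -0.001], [0.239, -0.971, 0.002], [-0.0, -0.002, -1.0]], 'wrist_force': [-0.407, 0.06, 0.276], 'ft_torque': [0.011, -0.024, -0.069], 'gripper_force': 0.0, 'opening': 0.085}
side {'fx': 477.9485, 'fy': 477.9485, 'cx': 326.5791, 'cy': 241.1501, 'eye': [0.4985, 0.6307, 0.6169], 'orientation': [[-0.9892, -0.0864, 0.1186], [-0.1467, 0.5676, -0.8102], [0.0027, -0.8188, -0.5741]]}
top {'fx': 548.0164, 'fy': 548.0164, 'cx': 317.5811, 'cy': 234.9023, 'eye': [0.4132, -0.0773, 1.2287], 'orientation': [[-0.007, -0.9853, 0.1708], [-0.9998, 0.004, -0.0182], [0.0173, -0.1709, -0.9851]]}
wrist {'fx': 371.6483, 'fy': 371.6483, 'cx': 322.5512, 'cy': 238.8555, 'hand_eye': [[-0.0012, -0.9588, -0.2839, 0.0718], [1.0, -0.0012, -0.0002, 0.0007], [-0.0002, -0.2839, 0.9588, -0.1425], [0.0, 0.0, 0.0, 1.0]]}
```

View pics/top0.png

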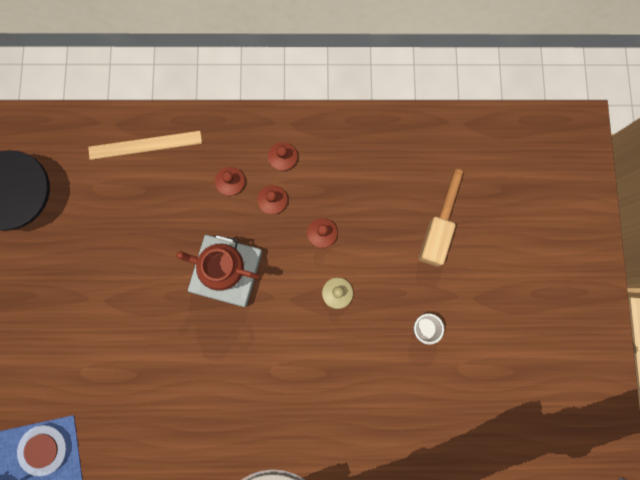

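View pics/side0.png

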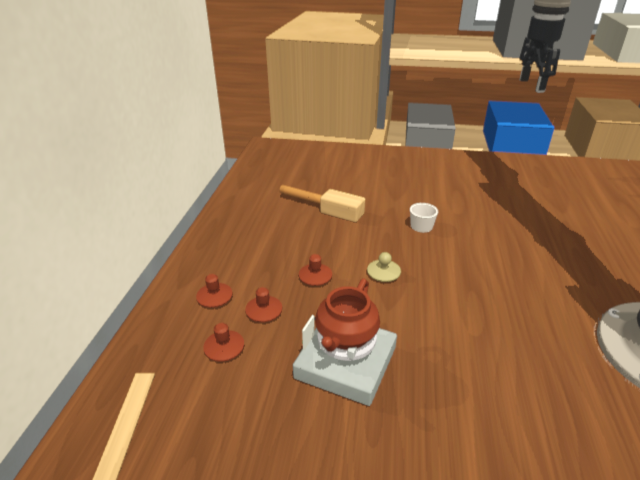

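The top view shows four red lids at (322,232), (272,199), (230,181) and (282,156). The pot is at (219,266), the olive lid at (338,293), the cup at (429,328) and the mallet at (440,240). The lid farthest to the robot's right (-y) is the one at (322,232).

```bash
cat > h.py <<'E'
import cv2,numpy as np
from rig import manip, grab_frame, get_calibration
def ray(n,u,v,s=None):
    c=get_calibration(n)
    if n=="wrist":
        a=np.array([u-c["cx"],v-c["cy"]]);r=np.hypot(*a);th=r/c["fx"]
        d=np.r_[a/max(r,1e-9)*np.sin(th),np.cos(th)]
        H=np.array(c["hand_eye"]);R=np.array(s["orientation"])
        return R@H[:3,3]+np.array(s["tool_pos"]),R@H[:3,:3]@d
    return np.array(c["eye"]),np.array(c["orientation"])@np.array([(u-c["cx"])/c["fx"],(v-c["cy"])/c["fy"],1])
def onz(n,u,v,z,s=None):
    e,d=ray(n,u,v,s);return e+d*(z-e[2])/d[2]
def red(im):
    b,g,r=[im[...,i].astype(int) for i in range(3)]
    return ((r>60)&(r>2.6*g)&(b>0.55*g)).astype(np.uint8)
E
python3 - <<'E'
from h import *
im=cv2.imread("pics/top0.png");print([im[y,x].tolist() for y,x in((240,310),(272,238),(120,300),(350,300))])
m=cv2.morphologyEx(red(im),cv2.MORPH_OPEN,np.ones((3,3)))
n,l,st,ce=cv2.connectedComponentsWithStats(m)
for i in range(1,n):
    if st[i,4]>200:
        u=st[i,0]+(st[i,2]-1)/2;v=st[i,1]+(st[i,3]-1)/2
        print(st[i].tolist(),ce[i].round(1),onz("top",*ce[i],.015).round(3))
print("knob",onz("top",322.5,229.5,.055).round(3),"mouth",onz("top",220,264,.142).round(3))
print("cup",onz("top",429,328,.045).round(3),"olive",onz("top",338,292,.04).round(3),"mal",onz("top",440,240,.04).round(3))
E
```

```text
[[76, 98, 171], [51, 71, 149], [48, 73, 118], [55, 85, 137]]
knob [ 0.629 -0.11   0.055] mouth [0.544 0.097 0.142]
cup [ 0.416 -0.336  0.045] olive [ 0.494 -0.143  0.04 ] mal [ 0.607 -0.369  0.04 ]
```

Run:
```python
import cv2
im=cv2.imread("pics/top0.png")[190:330,170:370];a=cv2.resize(im,None,fx=4,fy=4,interpolation=cv2.INTER_CUBIC);cv2.imwrite("pics/c1.png",a)
```

```text
(no output)
```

View pics/c1.png

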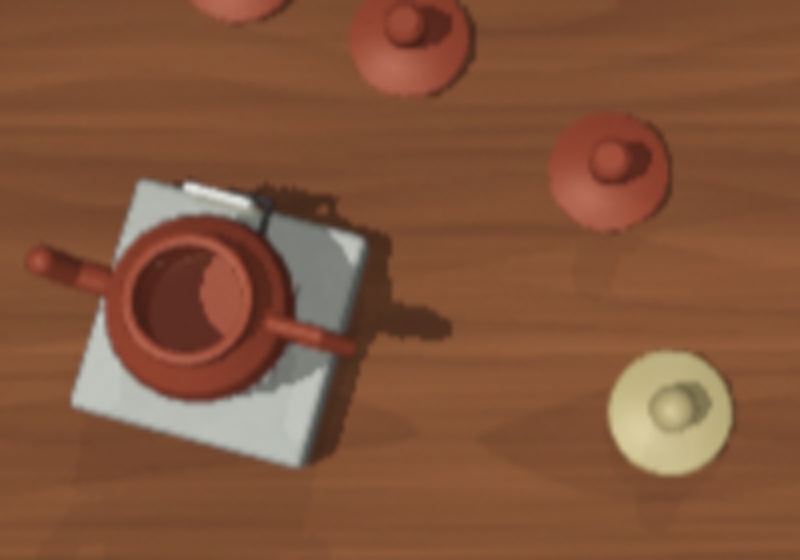

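The mouth centre is near top pixel (217.5,264.8), the knob top near (323,230), and the flange centre near (322,233). I'll move above the lid, keeping this height.

Emit:
step_arm --moves '[{"translation": [29,-21,0],"roll": 0},{"translation": [29,-21,0],"roll": 0},{"translation": [29,-21,0],"roll": 0},{"translation": [29,-21,0],"roll": 0},{"translation": [29,-21,0],"roll": 0},{"translation": [29,-21,0],"roll": 0},{"translation": [29,-21,0],"roll": 0},{"translation": [29,-21,0],"roll": 0},{"translation": [29,-21,0],"roll": 0},{"translation": [29,-21,0],"roll": 0}]' --jaw 0

```text
t: 1.15
tool_pos: [0.3935, -0.3807, 0.2312]
orientation: [[0.971, 0.239, -0.0], [0.239, -0.971, 0.0], [-0.0, -0.0, -1.0]]
wrist_force: [0.5, -0.0, 0.3]
opening: 0.0857
gripper_force: 0.0
```

Emit:
step_arm --moves '[{"translation": [29,-21,0],"roll": 0},{"translation": [29,-21,0],"roll": 0},{"translation": [29,-21,0],"roll": 0},{"translation": [29,-21,0],"roll": 0},{"translation": [29,-21,0],"roll": 0},{"translation": [29,-21,5],"roll": 0},{"translation": [29,-21,5],"roll": 0},{"translation": [29,-21,5],"roll": 0},{"translation": [29,-21,5],"roll": 0},{"translation": [29,-21,5],"roll": 0}]'

```text
t: 2.15
tool_pos: [0.6248, -0.1076, 0.2058]
orientation: [[0.971, 0.239, -0.001], [0.239, -0.971, -0.0], [-0.001, -0.0, -1.0]]
wrist_force: [-0.1, 0.0, -0.2]
opening: 0.0852
gripper_force: 0.0
```

Emit:
step_arm --moves '[{"translation": [0,0,10],"roll": 0},{"translation": [0,0,10],"roll": 0},{"translation": [0,0,10],"roll": 0},{"translation": [0,0,10],"roll": 0},{"translation": [0,0,0],"roll": 0},{"translation": [0,0,0],"roll": 0},{"translation": [0,0,0],"roll": 0},{"translation": [0,0,0],"roll": 0},{"translation": [0,0,0],"roll": 0},{"translation": [0,0,0],"roll": 0}]'

```text
t: 3.15
tool_pos: [0.6244, -0.1087, 0.1666]
orientation: [[0.971, 0.239, 0.0], [0.239, -0.971, -0.0], [0.0, 0.0, -1.0]]
wrist_force: [-0.6, 0.3, 0.9]
opening: 0.0854
gripper_force: 0.0
```

Run:
```python
from h import *
s=manip.read_state();print({k:np.round(s[k],4).tolist() for k in("t","tool_pos","orientation","opening")})
im=grab_frame("wrist");cv2.imwrite("pics/w1.png",im)
```

```text
{'t': 3.15, 'tool_pos': [0.6244, -0.1087, 0.1666], 'orientation': [[0.9709, 0.2395, 0.0005], [0.2395, -0.9709, -0.0001], [0.0005, 0.0002, -1.0]], 'opening': 0.0854}
```

View pics/w1.png

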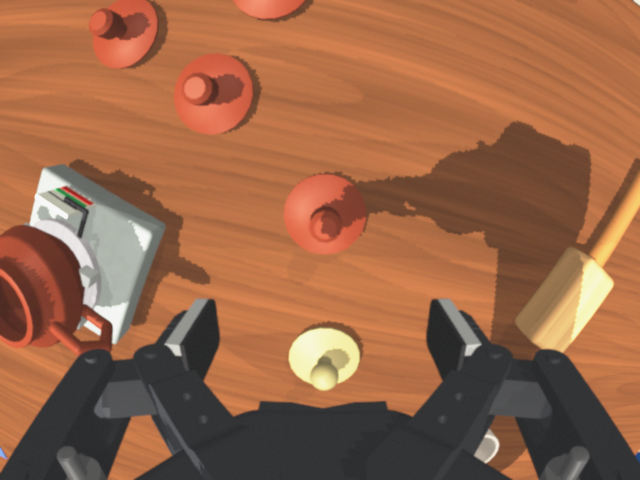

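The wrist view shows the target lid with its flange centre at (325,214) and knob around (326,225). The fingers are open at the bottom and the pot is on the left. Next I'll refine the positions with ellipse fits.

Run:
```python
from h import *
im=cv2.imread("pics/w1.png");s=manip.read_state()
lab=cv2.cvtColor(im,cv2.COLOR_BGR2HSV)
print([lab[y,x].tolist() for y,x in((200,300),(214,295),(280,300),(230,327),(215,330))])
m=((lab[...,0]<6)|(lab[...,0]>172)).astype(np.uint8)
m[:160]=0;m[270:]=0;m[:,:270]=0;m[:,380:]=0
m=cv2.morphologyEx(m,cv2.MORPH_OPEN,np.ones((3,3)))
c=max(cv2.findContours(m,0,1)[0],key=cv2.contourArea);h=cv2.convexHull(c)
e=cv2.fitEllipse(h);print(e)
print("flange",onz("wrist",*e[0],.011,s).round(4),"knob?",onz("wrist",326,226,.055,s).round(4))
cv2.imwrite("pics/w1c.png",cv2.resize(np.hstack([im[165:265,275:375],cv2.cvtColor(m*200,8)[165:265,275:375]]),None,fx=4,fy=4))
# side view
print("side-top triangulation")
def tri(a,b):
    (e1,d1),(e2,d2)=a,b;d1/=np.linalg.norm(d1);d2/=np.linalg.norm(d2)
    t=np.linalg.lstsq(np.c_[d1,-d2],e2-e1,rcond=None)[0];return ((e1+d1*t[0]+e2+d2*t[1])/2).round(4)
print(tri(ray("top",323,230),ray("side",315.5,258)),"mouth",tri(ray("top",217.5,264.7),ray("side",349,299)),onz("top",217.5,264.7,.142),onz("top",323,230,.055),onz("top",322.2,233,.011))
```

```text
[[7, 145, 238], [7, 150, 237], [11, 158, 202], [5, 158, 150], [5, 158, 126]]Traceback (most recent call last):
  File "<stdin>", line 9, in <module>
cv2.error: OpenCV(4.12.0) /io/opencv/modules/imgproc/src/shapedescr.cpp:361: error: (-201:Incorrect size of input array) There should be at least 5 points to fit the ellipse in function 'fitEllipseNoDirect'
```

Run:
```python
from h import *
im=cv2.imread("pics/w1.png");s=manip.read_state()
lab=cv2.cvtColor(im,cv2.COLOR_BGR2HSV)
m=((lab[...,0]<9)|(lab[...,0]>172)).astype(np.uint8)
m[:160]=0;m[270:]=0;m[:,:270]=0;m[:,380:]=0
m=cv2.morphologyEx(m,cv2.MORPH_OPEN,np.ones((3,3)))
c=max(cv2.findContours(m,0,1)[0],key=cv2.contourArea);h=cv2.convexHull(c)
e=cv2.fitEllipse(h);print(e)
print("flange",onz("wrist",*e[0],.011,s).round(4),"knob?",onz("wrist",326,226,.055,s).round(4))
cv2.imwrite("pics/w1c.png",cv2.resize(np.hstack([im[165:265,275:375],cv2.cvtColor(m*200,8)[165:265,275:375]]),None,fx=4,fy=4))
def tri(a,b):
    (e1,d1),(e2,d2)=a,b;d1/=np.linalg.norm(d1);d2/=np.linalg.norm(d2)
    t=np.linalg.lstsq(np.c_[d1,-d2],e2-e1,rcond=None)[0];return ((e1+d1*t[0]+e2+d2*t[1])/2).round(4)
print(tri(ray("top",323,230),ray("side",315.5,258)),"mouth",tri(ray("top",217.5,264.7),ray("side",349,299)),onz("top",217.5,264.7,.142),onz("top",323,230,.055),onz("top",322.2,233,.011))
```

```text
((324.8023376464844, 213.5244903564453), (80.59440612792969, 82.5667495727539), 78.28951263427734)
flange [ 0.63   -0.1099  0.011 ] knob? [ 0.6309 -0.1103  0.055 ]
[ 0.6289 -0.1111  0.0483] mouth [0.5423 0.102  0.1414] [0.5423205  0.10194389 0.142     ] [ 0.62750124 -0.11094062  0.055     ] [ 0.62865773 -0.11033343  0.011     ]
```

View pics/w1c.png

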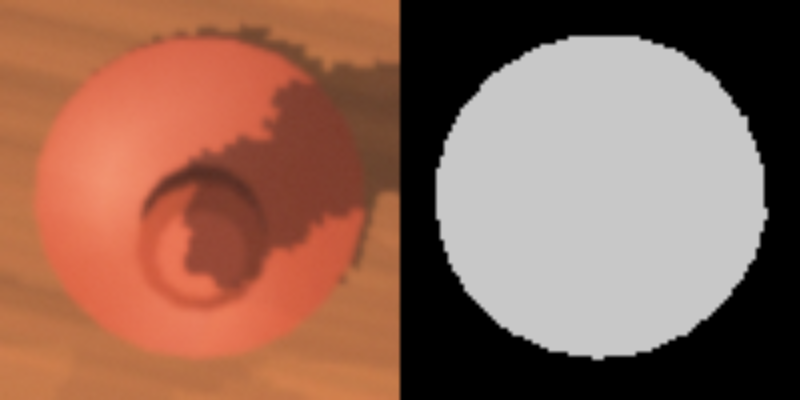

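The crop shows the flange and the knob top, centred at wrist pixel (325.7,226.7). That puts the lid axis at about (0.630,-0.110). I'll descend onto it.

Emit:
step_arm --moves '[{"translation": [5.3,2.8,10],"roll": 0},{"translation": [0,0,15],"roll": 0},{"translation": [0,0,15],"roll": 0},{"translation": [0,0,15],"roll": 0},{"translation": [0,0,15],"roll": 0},{"translation": [0,0,15],"roll": 0},{"translation": [0,0,15],"roll": 0},{"translation": [0,0,10],"roll": 0},{"translation": [0,0,0],"roll": 0},{"translation": [0,0,0],"roll": 0}]'

```text
t: 4.2
tool_pos: [0.6303, -0.1102, 0.0564]
orientation: [[0.971, 0.239, 0.0], [0.239, -0.971, -0.0], [0.0, 0.0, -1.0]]
wrist_force: [-0.4, -0.4, 0.9]
opening: 0.0851
gripper_force: 0.0
```

Emit:
step_arm --moves '[{"translation": [0,0,7],"roll": 0},{"translation": [0,0,7],"roll": 0},{"translation": [0,0,7],"roll": 0},{"translation": [0,0,6],"roll": 0},{"translation": [0,0,4],"roll": 0},{"translation": [0,0,0],"roll": 0},{"translation": [0,0,0],"roll": 0},{"translation": [0,0,0],"roll": 0},{"translation": [0,0,0],"roll": 0},{"translation": [0,0,0],"roll": 0}]' --jaw 0.5

```text
t: 5.2
tool_pos: [0.6302, -0.1102, 0.0256]
orientation: [[0.971, 0.239, 0.0], [0.239, -0.971, -0.0], [0.0, 0.0, -1.0]]
wrist_force: [0.1, -0.3, 1.1]
opening: 0.0423
gripper_force: 0.0
```

Run:
```python
from h import *
s=manip.read_state();print({k:np.round(s[k],4).tolist() for k in("t","tool_pos","opening","wrist_force")})
im=grab_frame("wrist");cv2.imwrite("pics/w2.png",im)
```

```text
{'t': 5.2, 'tool_pos': [0.6302, -0.1102, 0.0256], 'opening': 0.0423, 'wrist_force': [0.135, -0.3439, 1.0941]}
```

View pics/w2.png

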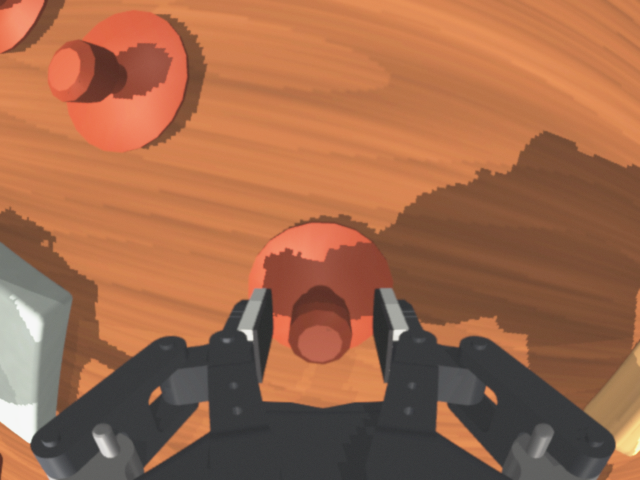

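The knob at (320,340) is centred between the pads. I'll close in small steps.

Emit:
step_arm --moves '[{"translation": [0,0,0],"roll": 0},{"translation": [0,0,0],"roll": 0},{"translation": [0,0,0],"roll": 0},{"translation": [0,0,0],"roll": 0},{"translation": [0,0,0],"roll": 0},{"translation": [0,0,0],"roll": 0},{"translation": [0,0,0],"roll": 0},{"translation": [0,0,0],"roll": 0},{"translation": [0,0,0],"roll": 0},{"translation": [0,0,0],"roll": 0}]' --jaw 0.72

```text
t: 6.25
tool_pos: [0.63, -0.1101, 0.0253]
orientation: [[0.971, 0.24, 0.0], [0.24, -0.971, 0.0], [0.0, -0.0, -1.0]]
wrist_force: [0.2, 1.4, 1.0]
opening: 0.0237
gripper_force: 2.1
```

Emit:
step_arm --moves '[{"translation": [0,0,0],"roll": 0},{"translation": [0,0,0],"roll": 0},{"translation": [0,0,0],"roll": 0},{"translation": [0,0,0],"roll": 0},{"translation": [0,0,0],"roll": 0},{"translation": [0,0,0],"roll": 0},{"translation": [0,0,0],"roll": 0},{"translation": [0,0,0],"roll": 0},{"translation": [0,0,0],"roll": 0},{"translation": [0,0,0],"roll": 0}]' --jaw 0.74

```text
t: 7.25
tool_pos: [0.6301, -0.11, 0.0254]
orientation: [[0.971, 0.24, 0.0], [0.24, -0.971, 0.0], [0.0, -0.0, -1.0]]
wrist_force: [-1.0, 2.5, 4.4]
opening: 0.0227
gripper_force: 32.2
```

Emit:
step_arm --moves '[{"translation": [0,0,-4],"roll": 0},{"translation": [0,0,-8],"roll": 0},{"translation": [0,0,-15],"roll": 0},{"translation": [0,0,-25],"roll": 0},{"translation": [0,0,-30],"roll": 0},{"translation": [0,0,-35],"roll": 0},{"translation": [0,0,-35],"roll": 0},{"translation": [0,0,-30],"roll": 0},{"translation": [0,0,-15],"roll": 0},{"translation": [0,0,-8],"roll": 0}]'

```text
t: 8.25
tool_pos: [0.6305, -0.1105, 0.2324]
orientation: [[0.971, 0.239, 0.003], [0.239, -0.971, -0.001], [0.002, 0.001, -1.0]]
wrist_force: [0.0, 0.1, -1.3]
opening: 0.023
gripper_force: 31.9
```

Run:
```python
from h import *
s=manip.read_state();print({k:np.round(s[k],4).tolist() for k in("t","tool_pos","orientation","opening","wrist_force","gripper_force")})
R=np.array(s["orientation"]);p=np.array(s["tool_pos"])
print((R.T@(np.array([.5423,.102,p[2]])-p)*1000).round(1))
```

```text
{'t': 8.25, 'tool_pos': [0.6305, -0.1105, 0.2324], 'orientation': [[0.971, 0.2391, 0.0026], [0.2392, -0.971, -0.0006], [0.0024, 0.0012, -1.0]], 'opening': 0.023, 'wrist_force': [0.0409, 0.0928, -1.2597], 'gripper_force': 31.8833}
[ -34.8 -227.4   -0.4]
```

Emit:
step_arm --moves '[{"translation": [-5,-10,0],"roll": 0},{"translation": [-10,-20,0],"roll": 0},{"translation": [-12,-27,0],"roll": 0},{"translation": [-13,-28,0],"roll": 0},{"translation": [-13,-29,0],"roll": 0},{"translation": [-13,-29,0],"roll": 0},{"translation": [-13,-28,0],"roll": 0},{"translation": [-12,-27,0],"roll": 0},{"translation": [-9,-19,0],"roll": 0},{"translation": [-5,-10,0],"roll": 0}]'

```text
t: 9.25
tool_pos: [0.4709, 0.0867, 0.2287]
orientation: [[0.97, 0.242, -0.003], [0.242, -0.97, -0.0], [-0.003, -0.0, -1.0]]
wrist_force: [0.3, -0.4, -1.8]
opening: 0.0229
gripper_force: 31.9
```

Emit:
step_arm --moves '[{"translation": [0,0,0],"roll": 0},{"translation": [0,0,0],"roll": 0},{"translation": [0,0,0],"roll": 0},{"translation": [0,0,0],"roll": 0},{"translation": [0,0,0],"roll": 0},{"translation": [0,0,0],"roll": 0},{"translation": [0,0,0],"roll": 0},{"translation": [0,0,0],"roll": 0},{"translation": [0,0,0],"roll": 0},{"translation": [0,0,0],"roll": 0}]'

```text
t: 10.25
tool_pos: [0.4737, 0.0851, 0.2303]
orientation: [[0.971, 0.239, 0.0], [0.239, -0.971, -0.0], [0.0, 0.0, -1.0]]
wrist_force: [-0.1, -0.8, -0.6]
opening: 0.0229
gripper_force: 31.9
```

Run:
```python
from h import *
s=manip.read_state();print({k:np.round(s[k],4).tolist() for k in("t","tool_pos","orientation","opening","wrist_force","gripper_force")})
im=grab_frame("wrist");cv2.imwrite("pics/w3.png",im)
```

```text
{'t': 10.25, 'tool_pos': [0.4737, 0.0851, 0.2303], 'orientation': [[0.9709, 0.2395, 0.0001], [0.2395, -0.9709, -0.0], [0.0001, 0.0, -1.0]], 'opening': 0.0229, 'wrist_force': [-0.0708, -0.7917, -0.6043], 'gripper_force': 31.8917}
```

View pics/w3.png

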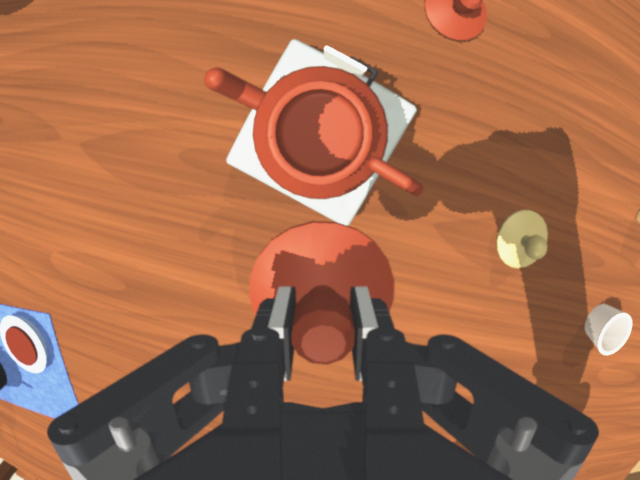

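The mouth rim is centred at (319.5,131.5), and the lid hangs upright with its flange centred at column 321.5.

Run:
```python
from h import *
s=manip.read_state();R=np.array(s["orientation"]);p=np.array(s["tool_pos"])
q=onz("wrist",319.5,131.5,.142,s);print("mouth",q.round(4),"shift mm",(R.T@(q-p)*1000).round(1))
im=cv2.imread("pics/w3.png");h=cv2.cvtColor(im,cv2.COLOR_BGR2HSV)
m=((h[...,0]<9)|(h[...,0]>172)).astype(np.uint8);m[:200]=0;m[290:]=0
c=max(cv2.findContours(m,0,1)[0],key=cv2.contourArea)
x,y,w,hh=cv2.boundingRect(c);print(x,y,w,hh)
# lid: leftmost/rightmost points + top point on flange plane
zf=p[2]-.025+.011
for u,v in((x+w/2,y),):
    print("lid front edge in tool mm",(R.T@(onz("wrist",u,v,zf,s)-p)*1000).round(1))
pts=c[:,0,:].astype(float);P=np.array([onz("wrist",*t,zf,s)[:2] for t in pts if t[1]<280])
A=np.c_[2*P,np.ones(len(P))];sol=np.linalg.lstsq(A,(P**2).sum(1),rcond=None)[0]
r=np.sqrt(sol[2]+sol[0]**2+sol[1]**2);print("lid centre tool mm",(R.T@(np.r_[sol[:2],p[2]]-p)*1000).round(1),"r",r.round(4))
# mouth outer edge check from mask
m=((h[...,0]<9)|(h[...,0]>172)).astype(np.uint8)
```

```text
mouth [0.5434 0.1035 0.142 ] shift mm [72.  -1.1 88.3]
249 222 145 68
lid front edge in tool mm [33.1  0.2 14. ]
lid centre tool mm [-0.1  0.1 -0. ] r 0.0334
```

Emit:
step_arm --moves '[{"translation": [5,-0.8,0],"roll": 0},{"translation": [9,0,0],"roll": 0},{"translation": [10,0,0],"roll": 0},{"translation": [10,0,0],"roll": 0},{"translation": [10,0,0],"roll": 0},{"translation": [10,0,0],"roll": 0},{"translation": [9,0,0],"roll": 0},{"translation": [5.5,0,0],"roll": 0},{"translation": [3,0,0],"roll": 0},{"translation": [0,0,0],"roll": 0}]'

```text
t: 11.3
tool_pos: [0.5431, 0.1031, 0.2302]
orientation: [[0.971, 0.239, -0.0], [0.239, -0.971, 0.0], [-0.0, -0.0, -1.0]]
wrist_force: [-0.6, 0.3, -0.6]
opening: 0.023
gripper_force: 31.9
```

Emit:
step_arm --moves '[{"translation": [0,0,4],"roll": 0},{"translation": [0,0,6],"roll": 0},{"translation": [0,0,6],"roll": 0},{"translation": [0,0,6],"roll": 0},{"translation": [0,0,6],"roll": 0},{"translation": [0,0,6],"roll": 0},{"translation": [0,0,4],"roll": 0},{"translation": [0,0,2],"roll": 0},{"translation": [0,0,0],"roll": 0},{"translation": [0,0,0],"roll": 0}]'

```text
t: 12.3
tool_pos: [0.5431, 0.103, 0.1905]
orientation: [[0.971, 0.239, 0.0], [0.239, -0.971, 0.0], [0.0, 0.0, -1.0]]
wrist_force: [0.6, -0.7, -0.4]
opening: 0.0229
gripper_force: 31.9
```

Run:
```python
from h import *
s=manip.read_state();print({k:np.round(s[k],4).tolist() for k in("t","tool_pos","orientation","opening","wrist_force","gripper_force")})
a=grab_frame("side")[220:420,240:440];b=grab_frame("top")[200:320,160:280]
cv2.imwrite("pics/c4.png",np.hstack([cv2.resize(a,(400,400)),cv2.resize(b,(400,400))]))
```

```text
{'t': 12.3, 'tool_pos': [0.5431, 0.103, 0.1905], 'orientation': [[0.9709, 0.2394, 0.0004], [0.2394, -0.9709, 0.0001], [0.0004, 0.0, -1.0]], 'opening': 0.0229, 'wrist_force': [0.647, -0.7, -0.4104], 'gripper_force': 31.8903}
```

View pics/c4.png

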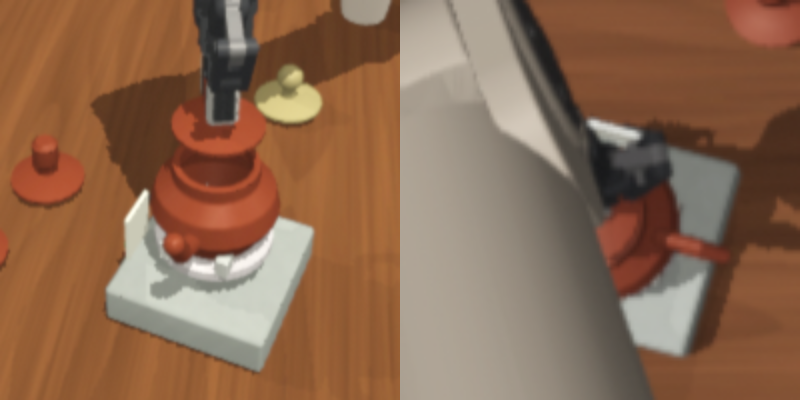

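In the side view, the lid (crop column 219) is aligned over the mouth (about 217). I'll lower it into the mouth slowly.

Emit:
step_arm --moves '[{"translation": [0,0,4],"roll": 0},{"translation": [0,0,4],"roll": 0},{"translation": [0,0,4],"roll": 0},{"translation": [0,0,3],"roll": 0},{"translation": [0,0,3],"roll": 0},{"translation": [0,0,3],"roll": 0},{"translation": [0,0,2],"roll": 0},{"translation": [0,0,2],"roll": 0},{"translation": [0,0,1],"roll": 0},{"translation": [0,0,0],"roll": 0}]'

```text
t: 13.4
tool_pos: [0.5429, 0.103, 0.1642]
orientation: [[0.971, 0.24, -0.0], [0.24, -0.971, -0.0], [-0.0, 0.0, -1.0]]
wrist_force: [-0.6, 0.3, -0.9]
opening: 0.0227
gripper_force: 31.9
```

Emit:
step_arm --moves '[{"translation": [0,0,1],"roll": 0},{"translation": [0,0,1],"roll": 0},{"translation": [0,0,1],"roll": 0},{"translation": [0,0,1],"roll": 0},{"translation": [0,0,1],"roll": 0},{"translation": [0,0,1],"roll": 0},{"translation": [0,0,1],"roll": 0},{"translation": [0,0,1],"roll": 0},{"translation": [0,0,0],"roll": 0},{"translation": [0,0,0],"roll": 0}]'

```text
t: 14.4
tool_pos: [0.543, 0.1031, 0.1565]
orientation: [[0.971, 0.239, 0.0], [0.239, -0.971, 0.0], [0.0, -0.0, -1.0]]
wrist_force: [-0.8, 0.6, 2.8]
opening: 0.023
gripper_force: 32.1
```

Contact force of about 3.8 N matches roughly 2 mm of platen travel. I'll press 10 mm more in two stages.

Emit:
step_arm --moves '[{"translation": [0,0,1],"roll": 0},{"translation": [0,0,1],"roll": 0},{"translation": [0,0,1],"roll": 0},{"translation": [0,0,1],"roll": 0},{"translation": [0,0,1],"roll": 0},{"translation": [0,0,1],"roll": 0},{"translation": [0,0,1],"roll": 0},{"translation": [0,0,0],"roll": 0},{"translation": [0,0,0],"roll": 0},{"translation": [0,0,0],"roll": 0}]'

```text
t: 15.4
tool_pos: [0.5431, 0.1032, 0.1497]
orientation: [[0.971, 0.24, 0.0], [0.24, -0.971, 0.0], [0.0, 0.0, -1.0]]
wrist_force: [-3.2, -0.3, 7.3]
opening: 0.0228
gripper_force: 32.5
```

Emit:
step_arm --moves '[{"translation": [0,0,1],"roll": 0},{"translation": [0,0,1],"roll": 0},{"translation": [0,0,1],"roll": 0},{"translation": [0,0,0.5],"roll": 0},{"translation": [0,0,0],"roll": 0},{"translation": [0,0,0],"roll": 0},{"translation": [0,0,0],"roll": 0},{"translation": [0,0,0],"roll": 0},{"translation": [0,0,0],"roll": 0},{"translation": [0,0,0],"roll": 0}]'

```text
t: 16.4
tool_pos: [0.5431, 0.1032, 0.1465]
orientation: [[0.971, 0.24, 0.0], [0.24, -0.971, 0.0], [0.0, 0.0, -1.0]]
wrist_force: [-3.7, -0.5, 9.0]
opening: 0.023
gripper_force: 32.7
```

Run:
```python
from h import *
s=manip.read_state();print({k:np.round(s[k],4).tolist() for k in("t","tool_pos","opening","wrist_force","gripper_force")})
a=grab_frame("side")[240:400,250:410];b=grab_frame("wrist")[150:400,200:450]
cv2.imwrite("pics/c5.png",np.hstack([cv2.resize(a,(400,400)),cv2.resize(b,(400,400))]))
```

```text
{'t': 16.4, 'tool_pos': [0.5431, 0.1032, 0.1465], 'opening': 0.023, 'wrist_force': [-3.7193, -0.5085, 9.0296], 'gripper_force': 32.7228}
```

View pics/c5.png

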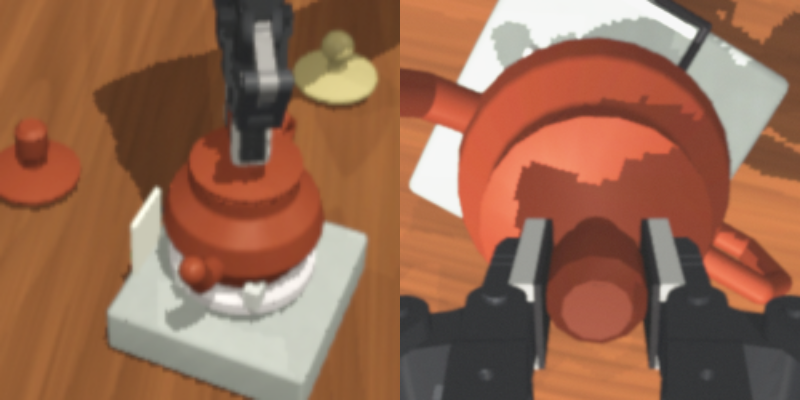

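The lid is seated with about 10 N on the platen, roughly 11–12 mm down. Now I'll hold it there.

Emit:
step_arm --moves '[{"translation": [0,0,0.3],"roll": 0},{"translation": [0,0,0],"roll": 0},{"translation": [0,0,0],"roll": 0},{"translation": [0,0,0],"roll": 0},{"translation": [0,0,0],"roll": 0},{"translation": [0,0,0],"roll": 0},{"translation": [0,0,0],"roll": 0},{"translation": [0,0,0],"roll": 0},{"translation": [0,0,0],"roll": 0},{"translation": [0,0,0],"roll": 0}]'

```text
t: 17.5
tool_pos: [0.5431, 0.1032, 0.1462]
orientation: [[0.971, 0.24, 0.0], [0.24, -0.971, 0.0], [0.0, 0.0, -1.0]]
wrist_force: [-3.6, 0.1, 10.5]
opening: 0.0229
gripper_force: 32.8
```

Emit:
step_arm --moves '[{"translation": [0,0,0],"roll": 0},{"translation": [0,0,0],"roll": 0},{"translation": [0,0,0],"roll": 0},{"translation": [0,0,0],"roll": 0},{"translation": [0,0,0],"roll": 0},{"translation": [0,0,0],"roll": 0},{"translation": [0,0,0],"roll": 0},{"translation": [0,0,0],"roll": 0},{"translation": [0,0,0],"roll": 0},{"translation": [0,0,0],"roll": 0}]'

```text
t: 18.5
tool_pos: [0.543, 0.1032, 0.1462]
orientation: [[0.971, 0.24, 0.0], [0.24, -0.971, -0.0], [0.0, 0.0, -1.0]]
wrist_force: [-4.0, 0.6, 10.7]
opening: 0.0226
gripper_force: 32.8
```

Emit:
step_arm --moves '[{"translation": [0,0,0],"roll": 0},{"translation": [0,0,0],"roll": 0},{"translation": [0,0,0],"roll": 0},{"translation": [0,0,0],"roll": 0},{"translation": [0,0,0],"roll": 0},{"translation": [0,0,0],"roll": 0},{"translation": [0,0,0],"roll": 0},{"translation": [0,0,0],"roll": 0},{"translation": [0,0,0],"roll": 0},{"translation": [0,0,0],"roll": 0}]'

```text
t: 19.5
tool_pos: [0.5431, 0.1032, 0.1462]
orientation: [[0.971, 0.24, 0.0], [0.24, -0.971, -0.0], [0.0, 0.0, -1.0]]
wrist_force: [-4.5, 0.6, 10.2]
opening: 0.0229
gripper_force: 32.8
```

```bash
python3 -c "
from rig import manip
s=manip.read_state();print(s['t'],s['tool_pos'],s['wrist_force'],s['gripper_force'])
print(manip.job_done())"
```

```text
19.5 [0.54305255 0.10322742 0.14620775] [-4.53138263  0.64053591 10.1703117 ] 32.75167944473651
the job is handed in; nothing more can be done
None
```

I set the lid in the pot's mouth, held it pressed about 12 mm down (estimated from force and height, as I did not read the pointer itself) for three seconds, and handed the job in at 19.5 s while still pressing; no verdict came back.

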